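# Sweep the plaster offcuts into the waste tray

## Robot

A 7-joint arm with a two-finger parallel gripper is mounted at the origin on the work surface. World frame = base frame: x ahead of the robot, y to its left, z up, the work surface at z = 0. Lengths are in mm, angles in rad, forces in N, time in s.
With the tool pointing down it reaches from about 400 to 875 mm from the base axis. Payload 4.4 kg.
Tool frame: the origin (TCP) lies midway between the tips of the shut fingers; the grasp point (between the pads) lies 19 mm behind it; z points along the fingers, y is the line along which they close (so a half turn about z gives the same grasp; the last joint's range is limited). The gripper opens to 85 mm and grips with 20 to 120 N. Pads are 22 mm wide; open, the fingers measure 114 mm over their backs; the gripper's body (76 mm by 85 mm) begins 54 mm behind the grasp point. The pads swing forward as they close: fully open they stand 13 mm farther back than shut.
Start: joints at [-1.313, 0.628, 0.038, 1.517, -0.027, 0.996, -0.02], TCP at [206.788, 616.244, 231.313] pointing down, gripper open.
Joint ranges: [-3.06, 3.06], [-0.37, 2.12], [-1.25, 1.32], [0.18, 2.47], [-1.1, 4.24], [0.23, 1.98], [-2.94, 2.94]. Speed limits (rad/s): [2.57, 2.57, 3.14, 3.14, 3.14, 3.14, 3.14].

## Interface

Orientations are given as [roll, pitch, yaw] about the fixed x, y, z axes, in that order (R = Rz(yaw) Ry(pitch) Rx(roll)).
In Python, from cell import ctrl gives the robot as it stands.
- The arm moves only by the shell command python3 -m crank 'ROWS' [OPENING]. ROWS is JSON, a list that holds one entry, the list of rows, each a list of 4 numbers: the shift along the tool's x, y, z normalised to -1 to 1, where 1 is 2.5 cm, then the turn about the tool's z normalised to -1 to 1, where 1 is 0.08 rad. In form: [[[dx, dy, dz, turn], ...]]. A call has 1 to 12 rows; each row shifts and turns the commanded pose from where the row before left it, along the tool's axes as they then stand; what a row does not reach is not made up. A row lasts 1/12 s, in which the tool goes at most 41.7 mm and 7.16 degrees, less where a joint would pass 70% of its speed; a pose out of reach is approached as far as the arm can. A call with a number of a shift or a turn outside -1 to 1 is refused whole. A call with a gripper value outside its range is refused whole. OPENING is the closure, from -1 (fully open) to 1 (shut), set as the call begins (- or left out, the last holds). The fingers move at their own pace and stop on an object; the grip force is fixed at half the most. Time passes only in rows, so rows that do not move let the fingers close. It gives the time, the measured TCP pose, the force, the opening and the grip force at its end, in the units of the state.
- ctrl.read_state(): the state, without advancing time (a new reading comes with each control period).
- ctrl.get_image(name): name is "scene" or "top"; returns a dict with "img" (384x512x3 uint8, red, green, blue), "intrinsics" (3x3 intrinsics, pixels), "extrinsics" (4x4, takes a point from camera to world coordinates). Camera axes: x right, y up, looking along -z (the intrinsics and any distortion apply to the point x, -y, -z); pixel columns grow to the right and rows downward; lengths in mm; the calibration is good to about 2 mm. A picture is of the moment at which its call begins. There is no depth.
- ctrl.finish_job(): hands the job in; it is judged then, once.
Trained networks look in the newest picture that a camera, given by its name, has taken for a name from the list of things; names that differ only in an ending like _2 or _b are one class to them, and where a whole thing is asked for, a point or a joint stands for the part that bears it (a point fixed in the world has none). Each returns a list of dicts, best first, with "confidence" (0 to 1); they miss things now and then, are a little off and sometimes report something else, mostly with a low value. They report only what shows in the picture. A call takes as long as a camera call.
- ctrl.find_in(camera, target): "position" ([row, column] in pixels, amid what is visible of it).
- ctrl.trace(camera, target): "mask" (384x512 bool, what is visible of it) and "position" ([row, column] in pixels, amid what is visible of it).
- ctrl.place_of(camera, target): "position" ([row, column] in pixels: a listed point, or the origin of a listed thing).
The state is a dict: "clock": time; "qpos": joint angles; "qd": joint speeds; "tau": joint torques, N m; "eef_pos": TCP position; "tool_rot": TCP orientation; "force": force on the tool from outside, world axes, zero at the start; "torque": the same for the moment, N m; "width": finger opening in mm; "gripper_force": force on a finger pad.
Only numpy, scipy, OpenCV 4.12 (cv2) and the standard library are available. Lean on these libraries where they do the work, as an engineer would, in place of code of your own. Each camera call takes 0.05 s, during which the arm holds its last target. There are 200 camera calls.

## Task

Clear the work board in the dental lab: with your fingertips, sweep all three plaster offcuts along the board and over its end into the empty metal waste tray that stands against it. Push them only, do not pick any of them up. Leave the two casts and the small bottle on the board, and everything else on the bench, standing where they are.

Things in the scene. Friction and masses are not known exactly. Their poses are not given: they have to be found in the camera images.
- board: the fixed work board: a slab with a flat grey top, 280 mm (its x) by 340 mm (its y), its top 45 mm above the bench. Plain edges, nothing raised round them. Origin at the centre of its underside, on the bench; z up. It does not move
- waste_tray: the empty one of two equal open metal trays on the bench, one against each end of the board (+y and -y; which varies). 270 mm (x, along the board's end) by 125 mm (y), 32 mm high, walls and floor 3 mm: its rim is 13 mm below the board's top, 1.5 mm from the board's side. Fixed. Origin at the centre of its underside, axes parallel to the board's
- tool_tray: the same tray at the other end of the board, with a wax knife, a carver and plaster nippers lying in it; nothing stands above its 32 mm rim. Fixed. Origin and axes as for the waste tray
- offcut1: a lump of off-white plaster broken off a cast, flat below, with sides leaning in slightly, about 32 x 24 mm in plan and 15 mm high, 16 g give or take 40 %; it lies loose on the board, apart from the others. Origin at the middle of its footprint, at half its height; z up as it lies
- offcut2: a lump of off-white plaster broken off a cast, flat below, with sides leaning in slightly, about 29 x 26 mm in plan and 14 mm high, 14 g give or take 40 %; it lies loose on the board, apart from the others. Origin at the middle of its footprint, at half its height; z up as it lies
- offcut3: a lump of off-white plaster broken off a cast, flat below, with sides leaning in slightly, about 36 x 24 mm in plan and 16 mm high, 20 g give or take 40 %; it lies loose on the board, apart from the others. Origin at the middle of its footprint, at half its height; z up as it lies
- cast_upper: a dental cast of an upper jaw in off-white plaster, teeth up, 53 mm (x) by 62 mm (y), 35 mm high, 110 g, standing loose on the board near the line midway between its front and back edges. Origin at the centre of its base
- cast_lower: the same for a lower jaw, 53 x 62 x 35 mm, 100 g, standing on the same line. Origin at the centre of its base
- dropper: a small brown bottle with a white cap, 34 mm across, 58 mm high, 50 g, standing loose on the same line of the board. Origin at the centre of its base
- mixing_bowl: a green mixing bowl, 120 mm across, 65 mm high, on the bench to the left of the board. Origin at the centre of its base
- spatula: a 200 mm spatula lying on the bench beyond the board. Origin under the middle of the tool, on the bench
- spray_can: a blue spray can with a white cap, 54 mm across, 170 mm high, on the bench to the right of the board. Origin at the centre of its base
- jar: a white jar with a black lid, 64 mm across, 70 mm high, on the bench beyond the board. Origin at the centre of its base

How it is judged:
By the outcome, as a careful person would: the job done as asked, in the order asked, and still so for the second after the job is handed in, with the robot touching nothing.
It also fails if it takes over 64 s, if anything falls off the work surface, if the arm or the gripper's body presses on something with over 40 N, if the wrist force passes 120 N, or if a joint passes its speed limit or range.

## Working session

There is one attempt and no reset: what is moved stays moved. The work goes in short steps, Python scripts to look and compute and a shell command to move; the robot and the scene stay as the last step left them, time stands still between calls to the robot, and variables do not carry over. Pictures are saved under pics/ and viewed, at most 10 in all, crops included, and the job is handed in when it is done.

```bash
mkdir -p pics; cat > h.py <<'E'
import numpy as np, cv2
from cell import ctrl
def ray(im,rc):
    K=np.array(im["intrinsics"]);E=np.array(im["extrinsics"])
    d=np.linalg.inv(K)@[rc[1],rc[0],1]; d=np.array([d[0],-d[1],-d[2]])
    return E[:3,3],E[:3,:3]@d
def onz(im,rc,z):
    o,d=ray(im,rc); return o+d*(z-o[2])/d[2]
E
cat > look.py <<'E'
from h import *
import sys
n=sys.argv[1]
ims={c:ctrl.get_image(c) for c in("scene","top")}
for c in ims: cv2.imwrite(f"pics/{n}_{c}.png",cv2.resize(ims[c]["img"][:,:,::-1],(800,600)))
H=dict(board=0,waste_tray=0,tool_tray=0,offcut1=52,offcut2=52,offcut3=53,cast_upper=45,cast_lower=45,dropper=45,mixing_bowl=0,spray_can=0,jar=0)
for t in H:
  for c in ims:
    r=ctrl.place_of(c,t)[:4]
    print(t,c,[(np.round(onz(ims[c],x["position"],H[t])[:2]).tolist(),np.round(x["position"]).tolist(),round(x["confidence"],2)) for x in r])
s=ctrl.read_state();print(s["clock"],s["eef_pos"],s["tool_rot"],s["width"])
E
python3 look.py a
```

```text
board scene [([540.0, 69.0], [204.0, 294.0], 0.61), ([476.0, 174.0], [211.0, 335.0], 0.55)]
board top [([525.0, 62.0], [223.0, 233.0], 0.89)]
waste_tray scene [([574.0, -153.0], [176.0, 238.0], 0.56), ([483.0, 82.0], [197.0, 310.0], 0.23)]
waste_tray top [([560.0, -177.0], [213.0, 302.0], 0.86)]
tool_tray scene [([514.0, 294.0], [241.0, 361.0], 0.91)]
tool_tray top [([503.0, 307.0], [229.0, 162.0], 0.58)]
offcut1 scene [([617.0, 18.0], [196.0, 264.0], 0.62), ([460.0, 100.0], [184.0, 321.0], 0.59), ([545.0, -69.0], [171.0, 262.0], 0.44)]
offcut1 top [([460.0, 91.0], [241.0, 223.0], 0.5), ([627.0, 24.0], [191.0, 244.0], 0.47), ([548.0, -57.0], [214.0, 268.0], 0.38)]
offcut2 scene [([617.0, 18.0], [196.0, 264.0], 0.62), ([460.0, 100.0], [184.0, 321.0], 0.59), ([545.0, -69.0], [171.0, 262.0], 0.44)]
offcut2 top [([460.0, 91.0], [241.0, 223.0], 0.5), ([627.0, 24.0], [191.0, 244.0], 0.47), ([548.0, -57.0], [214.0, 268.0], 0.38)]
offcut3 scene [([618.0, 19.0], [196.0, 264.0], 0.62), ([461.0, 101.0], [184.0, 321.0], 0.59), ([546.0, -68.0], [171.0, 262.0], 0.44)]
offcut3 top [([460.0, 91.0], 
[... 414 characters left out ...]
scene [([520.0, 195.0], [212.0, 333.0], 0.55), ([785.0, -110.0], [203.0, 192.0], 0.24)]
dropper top [([521.0, 191.0], [222.0, 194.0], 0.39)]
mixing_bowl scene [([513.0, 454.0], [276.0, 416.0], 0.85)]
mixing_bowl top [([507.0, 454.0], [227.0, 119.0], 0.57)]
spray_can scene [([495.0, 78.0], [198.0, 306.0], 0.68), ([521.0, -424.0], [137.0, 202.0], 0.67), ([495.0, -113.0], [170.0, 263.0], 0.5)]
spray_can top [([531.0, 74.0], [221.0, 229.0], 0.72)]
jar scene [([501.0, 0.0], [187.0, 286.0], 0.24)]
jar top [([773.0, -139.0], [154.0, 290.0], 0.77), ([558.0, -176.0], [213.0, 302.0], 0.35)]
1.3 [206.80815062 616.2528685  231.32606162] [ 3.14154560e+00 -3.63569127e-05  2.81773570e+00] 85.41641408593541
```

View pics/a_top.png

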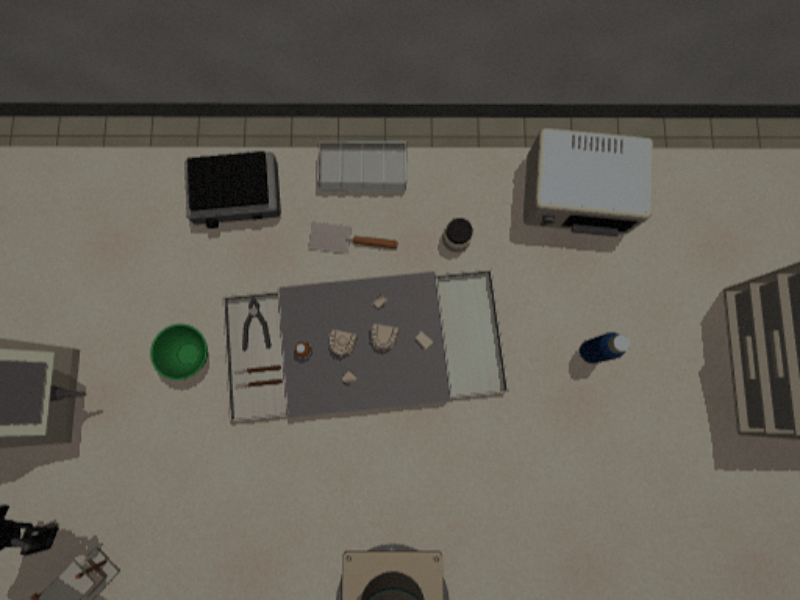

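View pics/a_scene.png

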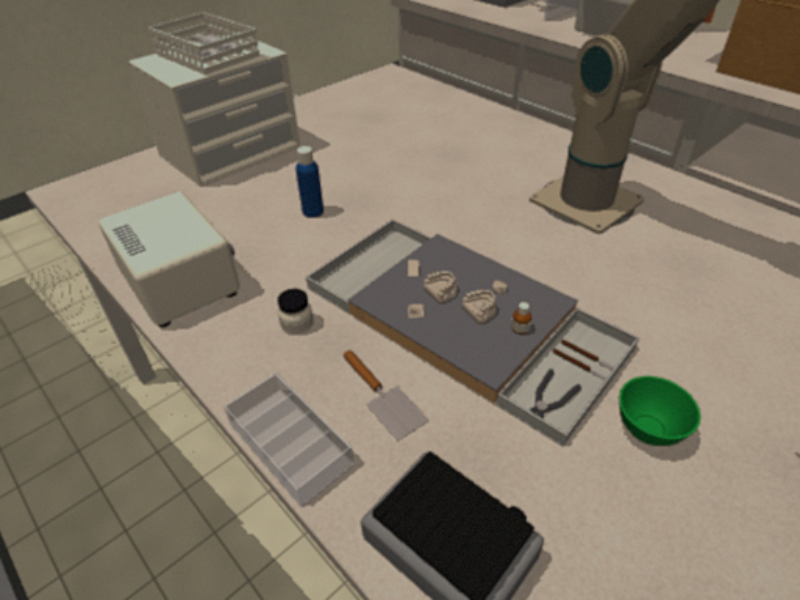

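The top view (800x600) shows the empty waste tray at the right (-y, about (470,335)). The offcuts are at (379,302), (425,340) and (349,378). The bottle and casts stand in a row at (302,350), (342,342) and (384,337). Next I refine these with masks and board corners.

```bash
cat > meas.py <<'E'
from h import *
import sys
ims={c:ctrl.get_image(c) for c in("scene","top")}
print([k for k in ims["top"]], np.round(ims["top"]["intrinsics"],1).tolist(), np.round(ims["scene"]["extrinsics"],2).tolist(), np.round(ims["top"]["extrinsics"],2).tolist())
# board grey top in top view
c=ims["top"]["img"]
def tri(a,b):
    o1,d1=ray(ims["scene"],a);o2,d2=ray(ims["top"],b)
    A=np.stack([d1,-d2],1);s=np.linalg.lstsq(A,o2-o1,rcond=None)[0]
    p,q=o1+s[0]*d1,o2+s[1]*d2;return (p+q)/2,np.linalg.norm(p-q)
for t in("offcut1","cast_upper","cast_lower","dropper","board","waste_tray"):
  R={k:ctrl.trace(k,t) for k in ims}
  for k in R:
    for x in R[k][:3]:
      rr,cc=np.nonzero(x["mask"])
      print(t,k,round(x["confidence"],2),np.round([rr.mean(),cc.mean()],1),len(rr), np.round(onz(ims[k],(rr.mean(),cc.mean()),{"o":54,"c":68,"d":75,"b":45,"w":10}[t[0]])[:2]))
      if t in("board","waste_tray"):
        cn=cv2.findContours(x["mask"].astype(np.uint8),0,2)[0];q=cv2.boxPoints(cv2.minAreaRect(max(cn,key=len)))
        if k=="top":print([np.round(onz(ims[k],(v[1],v[0]),45 if t=="board" else 32)[:2]).tolist() for v in q])
  if t=="offcut1":
    for a in R["scene"]:
      for b in R["top"]:
        f=lambda x:np.array(np.nonzero(x["mask"])).mean(1)
        p,e=tri(f(a),f(b))
        if e<20: print("tri",np.round(p),round(e,1))
g=cv2.resize(c[160:290,130:350,::-1],None,fx=3.6,fy=3.6,interpolation=cv2.INTER_CUBIC);cv2.imwrite("pics/m_top.png",g)
g=cv2.resize(ims["scene"]["img"][130:290,190:420,::-1],None,fx=3.4,fy=3.4,interpolation=cv2.INTER_CUBIC);cv2.imwrite("pics/m_scene.png",g)
E
python3 meas.py
```

```text
['img', 'intrinsics', 'extrinsics'] [[366.9, 0.0, 247.6], [0.0, 366.9, 196.0], [0.0, 0.0, 1.0]] [[-0.73, -0.47, 0.51, 1153.43], [0.69, -0.48, 0.55, 574.75], [-0.01, 0.75, 0.67, 775.44], [0.0, 0.0, 0.0, 1.0]] [[0.0, 0.98, -0.18, 394.12], [-1.0, 0.0, 0.0, 11.84], [0.0, 0.18, 0.98, 1262.16], [0.0, 0.0, 0.0, 1.0]]
offcut1 scene 0.51 [171.5 264. ] 70 [543. -60.]
offcut1 scene 0.45 [198.7 265.9] 61 [625.  33.]
offcut1 top 0.42 [217.2 270.8] 57 [538. -65.]
offcut1 top 0.37 [241.7 222.6] 61 [457.  93.]
tri [538. -65.  48.] 1.2
cast_upper scene 0.88 [195.6 306.6] 371 [543. 115.]
cast_upper top 0.68 [218.9 218.6] 232 [530. 106.]
cast_lower scene 0.81 [183.3 281.5] 334 [556.  28.]
cast_lower top 0.75 [215.1 245.5] 173 [543.  18.]
board scene 0.93 [202.2 295.5] 7105 [567.  96.]
board top 0.89 [219.9 232.2] 7864 [530.  63.]
[[658.0, 258.0], [695.0, -96.0], [410.0, -120.0], [376.0, 220.0]]
board top 0.37 [192.9 242.3] 55 [621.  29.]
[[613.0, 46.0], [639.0, 33.0], [629.0, 13.0], [603.0, 26.0]]
waste_tray scene 0.77 [168.1 232.2] 2046 [ 569. -187.]
waste_tray top 0.24 [214.6 245.1] 244 [552.  20.]
[[575.0, 47.0], [575.0, -10.0], [521.0, -10.0], [521.0, 47.0]]
```

View pics/m_top.png

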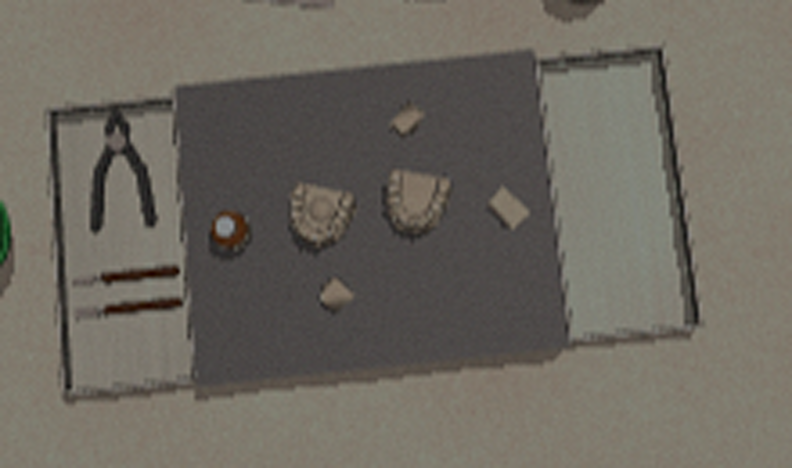

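The crop shows the board top with corners at (177,87), (533,50), (567,345) and (196,382), and the offcuts at (407,119), (509,208) and (336,295). I convert these to board coordinates.

```bash
cat > pts.py <<'E'
from h import *
im=ctrl.get_image("top")
P=lambda u,v,z:onz(im,(160+v/3.6,130+u/3.6),z)[:2]
co=np.array([P(177,87,45),P(533,50,45),P(567,345,45),P(196,381,45)]);print(np.round(co))
c=co.mean(0)
a=np.mean([np.arctan2(*(co[1]-co[0])*[1,-1]),np.arctan2(*(co[2]-co[3])*[1,-1])]);
d=co[0]-co[3];e=co[1]-co[2];print("yaw",a,"from ends",np.arctan2(d[1],d[0]),np.arctan2(e[1],e[0]),"c",c)
B=np.array([[np.cos(a),-np.sin(a)],[np.sin(a),np.cos(a)]])
for n,u,v,z in[("A",407,119,53),("B",509,208,53),("C",336,295,53),("up",321,213,70),("low",417,200,70),("cap",227,228,103),("trayR_far_top",660,50,32),("trayfarbot",697,322,32)]:
    p=P(u,v,z);print(n,np.round(p),"board",np.round(B.T@(p-c)))
for q in ((-0,-170),(140,-170),(-140,170)): print(q, np.round(B@q+c))
E
python3 pts.py
```

```text
[[ 651.  244.]
 [ 688.  -92.]
 [ 412. -120.]
 [ 379.  217.]]
yaw 0.10436073303669333 from ends 0.09916918451712174 0.10095129747696055 c [532.25018153  62.22814927]
A [619.  27.] board [ 83. -44.]
B [536. -67.] board [ -10. -129.]
C [456.  91.] board [-73.  36.]
up [529. 104.] board [ 1. 42.]
low [541.  17.] board [  4. -46.]
cap [512. 184.] board [ -8. 123.]
trayR_far_top [ 691. -214.] board [ 129. -292.]
trayfarbot [ 434. -241.] board [-130. -292.]
(0, -170) [ 550. -107.]
(140, -170) [689. -92.]
(-140, 170) [375. 217.]
```

View pics/m_scene.png

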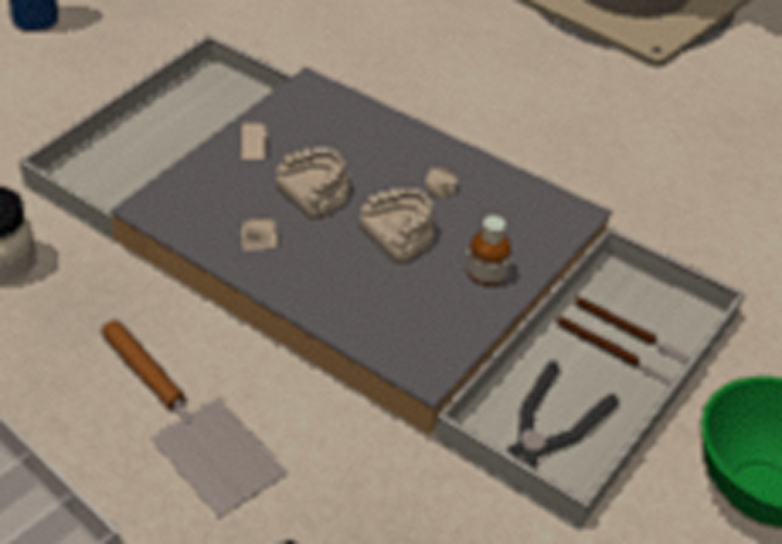

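```bash
cat > st.py <<'E'
from cell import ctrl; import numpy as np
s=ctrl.read_state();a=0.10;d=np.array(s["eef_pos"][:2])-[532,62];c,n=np.cos(a),np.sin(a)
print("t",round(s["clock"],2),"board x,y",np.round([c*d[0]+n*d[1],-n*d[0]+c*d[1]],1),"z",round(s["eef_pos"][2],1),"yaw err",round(s["tool_rot"][2]-1.671,3),"w",round(s["width"],1),"F",np.round(s["force"],1))
E
python3 -m crank '[[[0,0,0,1],[0,0,0,1],[0,0,0,1],[0,0,0,1],[0,0,0,1],[0,0,0,1],[0,0,0,1],[0,0,0,1],[0,0,0,1],[0,0,0,1],[0,0,0,1],[0,0,0,1]]]' 0.53; python3 -m crank '[[[0,0,0,1],[0,0,0,1],[0,0,0,0.34],[0,0,0,0]]]'; python3 st.py
```

```text
clock: 3.05
eef_pos: [206.7, 616.3, 231.3]
tool_rot: [-3.141, -0.0, 1.854]
force: [-0.2, 0.5, -0.4]
width: 20.2
gripper_force: 0.0
clock: 3.38
eef_pos: [206.6, 616.3, 231.3]
tool_rot: [3.141, 0.0, 1.671]
force: [0.5, 0.1, 0.4]
width: 20.2
gripper_force: 0.0
t 3.38 board x,y [-268.4  584. ] z 231.3 yaw err 0.0 w 20.2 F [0.5 0.1 0.4]
```

```bash
python3 -m crank '[[[-0.84,0.325,0,0],[-0.84,0.325,0,0],[-0.84,0.325,0,0],[-0.84,0.325,0,0],[-0.84,0.325,0,0],[-0.84,0.325,0,0],[-0.84,0.325,0,0],[-0.84,0.325,0,0],[-0.84,0.325,0,0],[-0.84,0.325,0,0],[-0.84,0.325,0,0],[-0.84,0.325,0,0]]]' >/dev/null; python3 st.py
python3 -m crank '[[[-0.84,0.325,0,0],[-0.84,0.325,0,0],[-0.84,0.325,0,0],[-0.84,0.325,0,0],[-0.84,0.325,0,0],[-0.84,0.325,0,0],[-0.84,0.325,0,0],[-0.84,0.325,0,0],[-0.84,0.325,0,0],[-0.84,0.325,0,0],[-0.84,0.325,0,0],[-0.84,0.325,0,0]]]' >/dev/null
python3 -m crank '[[[0,0,0,0],[0,0,0.8,0],[0,0,0.8,0],[0,0,0.8,0],[0,0,0.8,0],[0,0,0.8,0],[0,0,0,0],[0,0,0,0]]]' >/dev/null; python3 st.py
```

```text
t 4.38 board x,y [-170.4  331. ] z 231.5 yaw err 0.002 w 20.4 F [ 0.3 -0.9 -0.3]
t 6.05 board x,y [-73.9  80. ] z 131.0 yaw err 0.001 w 20.4 F [ 0.1 -1.6  0.3]
```

```bash
python3 -m crank '[[[0,0,0.8,0],[0,0,0.8,0],[0,0,0.8,0],[0,0,0.5,0],[0,0,0.3,0],[0,0,0,0],[0,0,0,0]]]' >/dev/null; python3 st.py; cat > pic.py <<'E'
from h import *
import sys
im=ctrl.get_image("scene")["img"];t=ctrl.get_image("top")["img"]
f=lambda x,w,h:cv2.resize(x,(w,h),interpolation=cv2.INTER_CUBIC)
cv2.imwrite(f"pics/{sys.argv[1]}.png",np.hstack([f(im[130:290,190:390],400,320),f(t[160:290,170:350],400,320)])[:,:,::-1])
E
python3 pic.py p1
```

```text
t 6.63 board x,y [-72.6  80.1] z 52.1 yaw err -0.0 w 19.9 F [ 0.8 -0.2  0.4]
```

View pics/p1.png

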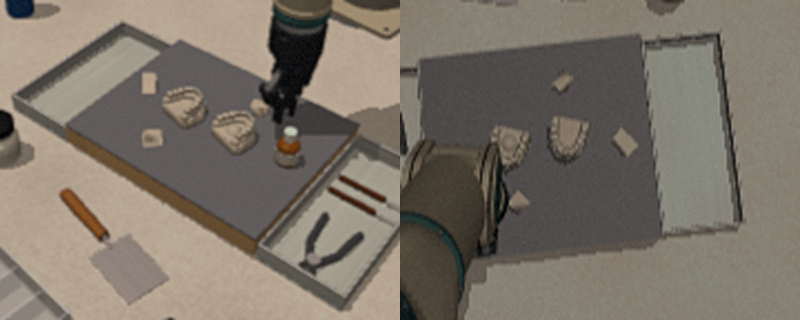

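The fingers are down behind the near offcut at about (260,105) in the left half, clear of the cast and bottle. I sweep it now.

```bash
python3 -m crank '[[[-0.2,0,0.08,0],[-0.3,0,0,0],[-0.3,0,0,0],[-0.3,0,0,0],[-0.4,0,0,0],[-0.4,0,0,0],[-0.4,0,0,0],[-0.4,0,0,0],[-0.4,0,0,0],[-0.4,0,0,0],[-0.4,0,0,0],[-0.4,0,0,0]]]' >/dev/null; python3 st.py
python3 -m crank '[[[-0.4,0,0,0],[-0.4,0,0,0],[-0.4,0,0,0],[-0.4,0,0,0],[-0.4,0,0,0],[-0.4,0,0,0],[-0.4,0,0,0],[-0.4,0,0,0],[-0.4,0,0,0],[-0.4,0,0,0],[-0.4,0,0,0],[-0.4,0,0,0]]]' >/dev/null; python3 st.py
python3 -m crank '[[[-0.3,0,0,0],[-0.3,0,0,0],[-0.3,0,0,0],[-0.3,0,0,0],[-0.3,0,0,0],[-0.3,0,0,0],[-0.2,0,0,0],[0,0,0,0],[0,0,0,0]]]' >/dev/null; python3 st.py
python3 pic.py p2
```

```text
t 7.73 board x,y [-73.4 -28.7] z 49.3 yaw err -0.001 w 20.1 F [-0.6  0.7 -0.4]
t 8.73 board x,y [ -73.4 -148.6] z 49.3 yaw err -0.0 w 20.0 F [ 0.9 -0.3  0.5]
t 9.48 board x,y [ -73.5 -197.7] z 49.3 yaw err -0.001 w 19.9 F [0.3 0.4 0.7]
```

View pics/p2.png

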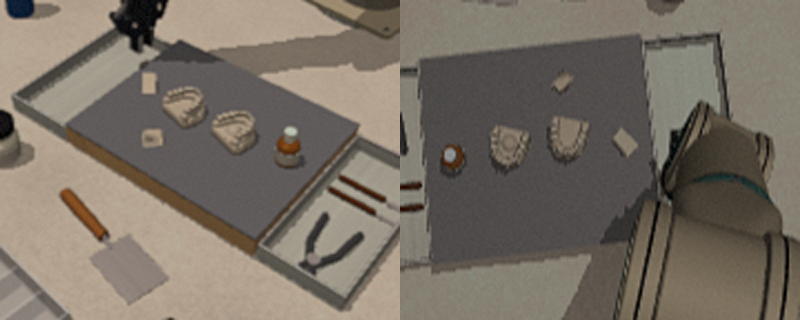

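The near offcut is off the board. I move on to the one beside the lower cast: there's too little room behind it, so I push it sideways into the near lane first.

```bash
python3 -m crank '[[[0,0,-0.8,0],[0,0,-0.8,0],[0,0,-0.8,0],[0,0,-0.84,0],[0.46,0.74,0,0],[0.46,0.74,0,0],[0.46,0.74,0,0],[0.46,0.74,0,0],[0.46,0.74,0,0],[0.46,0.74,0,0],[0,0,0,0],[0,0,0,0]]]' 1 >/dev/null; python3 st.py; python3 - <<'E'
import sys; sys.path.insert(0,'.')
E
python3 -m crank '[[[0,0,0.8,0],[0,0,0.8,0],[0,0,0.8,0],[0,0,0.5,0],[0,0,0.34,0],[0,0,0,0],[0,0,0,0]]]' >/dev/null; python3 st.py; python3 pic.py p3
```

```text
t 10.58 board x,y [  38.1 -126.7] z 129.9 yaw err 0.003 w 0.2 F [-0.1 -0.4 -0.2]
t 11.17 board x,y [  37.3 -128.9] z 49.4 yaw err -0.001 w -0.0 F [ 0.8 -0.2 -0.8]
```

View pics/p3.png

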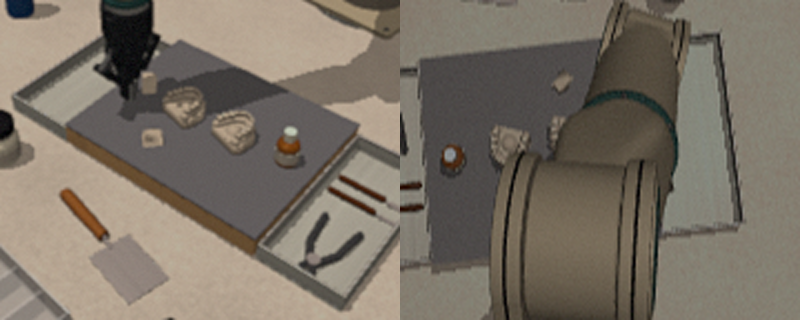

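The shut fingers stand just beyond the second offcut (left half, (130,90)). I push it towards the robot.

```bash
python3 -m crank '[[[0,-0.25,0,0],[0,-0.25,0,0],[0,-0.25,0,0],[0,-0.25,0,0],[0,-0.3,0,0],[0,-0.3,0,0],[0,-0.3,0,0],[0,-0.3,0,0],[0,-0.3,0,0],[0,-0.3,0,0],[0,-0.2,0,0],[0,0,0,0]]]' >/dev/null; python3 st.py
python3 -m crank '[[[0,0.3,0,0],[0,0,-0.9,0],[0,0,-0.9,0],[0,0,-0.9,0],[0,0,-0.54,0],[0,0.8,0,0],[0,0.8,0,0],[0,0.8,0,0],[0,0.8,0,0],[0,0.8,0,0],[0,0,0,0]]]' 0.53 >/dev/null; python3 st.py; python3 pic.py p4
```

```text
t 12.27 board x,y [ -39.6 -128.6] z 49.0 yaw err -0.001 w 0.3 F [-0.7 -1.   0. ]
t 13.18 board x,y [  75.5 -127.9] z 130.4 yaw err 0.002 w 20.0 F [ 1.7  0.1 -0.2]
```

View pics/p4.png

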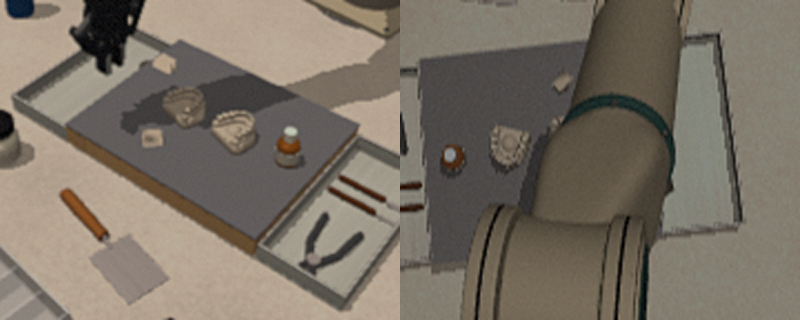

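The second offcut now lies at the front of the board end (left half, (164,64)). The arm is already in the far lane, so I sweep the far offcut next.

```bash
python3 - <<'E'
from h import *
im=ctrl.get_image("scene")
for x in ctrl.trace("scene","offcut1")[:4]:
    r,c=np.array(np.nonzero(x["mask"])).mean(1);d=onz(im,(r,c),53)[:2]-[532,62];a=.1
    print(round(x["confidence"],2),np.round([r,c]),np.round([np.cos(a)*d[0]+np.sin(a)*d[1],-np.sin(a)*d[0]+np.cos(a)*d[1]]))
E
python3 -m crank '[[[0.8,0.05,0,0],[0.8,0.05,0,0],[0.8,0.05,0,0],[0.8,0.05,0,0],[0.8,0.05,0,0],[0.8,0.05,0,0],[0.36,0,0,0],[0,0,0,0],[0,0,0,0]]]' >/dev/null; python3 st.py
python3 -m crank '[[[0,0,0.8,0],[0,0,0.8,0],[0,0,0.8,0],[0,0,0.5,0],[0,0,0.34,0],[0,0,0,0],[0,0,0,0]]]' >/dev/null; python3 st.py
```

```text
0.58 [199. 265.] [ 90. -40.]
t 14.13 board x,y [77.2 -0.3] z 130.4 yaw err -0.0 w 19.6 F [-0.2 -0.   0.1]
t 14.72 board x,y [77.7 -0.6] z 49.4 yaw err -0.001 w 20.0 F [ 0.  -1.5 -0.9]
```

```bash
python3 -m crank '[[[0,0.3,0,0],[-0.3,0,0,0],[-0.3,0,0,0],[-0.3,0,0,0],[-0.4,0,0,0],[-0.4,0,0,0],[-0.4,0,0,0],[-0.4,0,0,0],[-0.4,0,0,0],[-0.4,0,0,0],[-0.4,0,0,0],[-0.4,0,0,0]]]' >/dev/null; python3 st.py
python3 -m crank '[[[-0.4,0,0,0],[-0.4,0,0,0],[-0.4,0,0,0],[-0.4,0,0,0],[-0.4,0,0,0],[-0.3,0,0,0],[-0.3,0,0,0],[-0.3,0,0,0],[-0.3,0,0,0],[-0.3,0,0,0],[-0.3,0,0,0],[-0.3,0,0,0]]]' >/dev/null; python3 st.py;python3 pic.py p5
```

```text
t 15.72 board x,y [  85.1 -103.2] z 49.3 yaw err -0.0 w 20.5 F [-0.5  0.9  0.7]
t 16.72 board x,y [  85.1 -205.3] z 49.3 yaw err -0.0 w 20.4 F [-0.3 -0.6 -0.9]
```

View pics/p5.png

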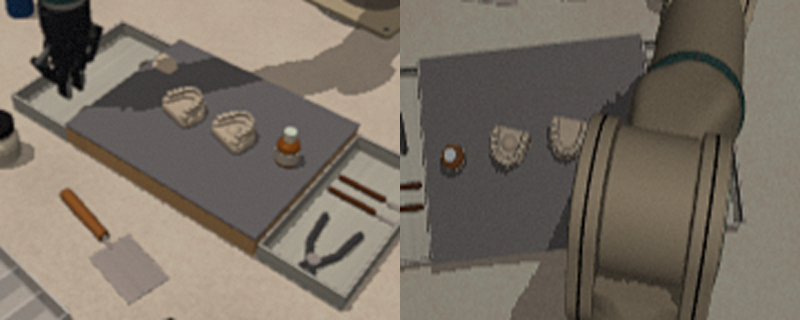

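The far offcut is off the board too. The last one is at (164,63) left, with another light patch in the tray at (148,64).

```bash
python3 -m crank '[[[0,0,-0.8,0],[0,0,-0.8,0],[0,0,-0.8,0],[0,0,-0.84,0],[0.8,0,0,0],[0.8,0,0,0],[0.8,0,0,0],[0.8,0,0,0],[0.8,0,0,0],[0.8,0,0,0],[0,0,0,0],[0,0,0,0]]]' >/dev/null; python3 st.py; python3 - <<'E'
from h import *
im=ctrl.get_image("scene");a=.1
def b(r,c,z):
    d=onz(im,(r,c),z)[:2]-[532,62];return np.round([np.cos(a)*d[0]+np.sin(a)*d[1],-np.sin(a)*d[0]+np.cos(a)*d[1]])
print(b(161.5,272,53),b(162,264,10))
for x in ctrl.trace("scene","offcut1")[:4]:
    r,c=np.array(np.nonzero(x["mask"])).mean(1)
    print(round(x["confidence"],2),np.round([r,c]),b(r,c,53))
E
python3 pic.py p6
```

```text
t 17.82 board x,y [ 85.2 -82.4] z 130.3 yaw err 0.003 w 19.8 F [ 1.   0.3 -0.8]
[ -58. -136.] [ -82. -190.]
0.56 [162. 272.] [ -56. -135.]
```

View pics/p6.png

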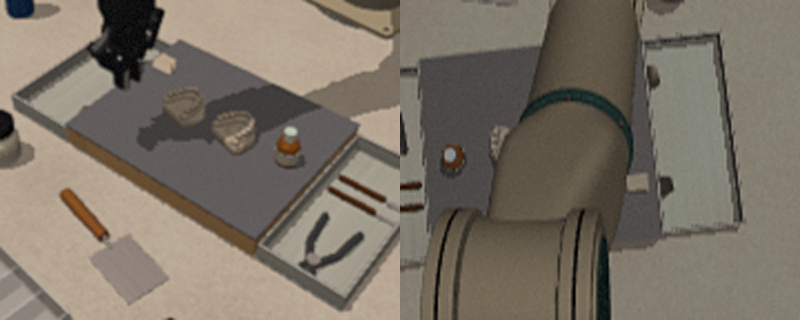

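The top view shows two offcuts in the tray at (652,77) and (666,187), and the last on the board at (637,182). I go behind it.

```bash
python3 -m crank '[[[0,-0.7,0,0],[0,-0.7,0,0],[0,-0.7,0,0],[0,-0.7,0,0],[0,-0.7,0,0],[0,-0.7,0,0],[0,-0.7,0,0],[0,-0.7,0,0],[0,-0.2,0,0],[0,0,0,0],[0,0,0,0]]]' >/dev/null; python3 st.py
python3 -m crank '[[[0,0,0.8,0],[0,0,0.8,0],[0,0,0.8,0],[0,0,0.5,0],[0,0,0.34,0],[0,0,0,0],[0,0,0,0]]]' >/dev/null; python3 st.py
```

```text
t 18.93 board x,y [-58.6 -85.3] z 130.6 yaw err -0.001 w 19.9 F [-0.  -0.2 -0.2]
t 19.52 board x,y [-59.2 -84.8] z 49.1 yaw err -0.001 w 20.3 F [ 0.2 -1.   0.5]
```

```bash
python3 -m crank '[[[-0.3,0,0,0],[-0.4,0,0,0],[-0.4,0,0,0],[-0.4,0,0,0],[-0.4,0,0,0],[-0.4,0,0,0],[-0.4,0,0,0],[-0.4,0,0,0],[-0.4,0,0,0],[-0.4,0,0,0],[-0.4,0,0,0],[-0.4,0,0,0]]]' >/dev/null; python3 st.py
python3 -m crank '[[[-0.2,0,0,0],[0,0,0,0],[0,0,-0.8,0],[0,0,-0.8,0],[0,0,-0.8,0],[0,0,-0.8,0],[0,0,-0.8,0],[0,0,-0.8,0],[0,0,-0.8,0],[0,0,0,0]]]' >/dev/null; python3 st.py
python3 -m crank '[[[0.8,-0.6,0,0],[0.8,-0.6,0,0],[0.8,-0.6,0,0],[0.8,-0.6,0,0],[0.8,-0.6,0,0],[0.8,-0.6,0,0],[0.8,0,0,0],[0.8,0,0,0],[0.8,0,0,0],[0.8,0,0,0],[0.8,0,0,0],[0.8,0,0,0]]]' >/dev/null; python3 st.py
python3 pic.py p7
```

```text
t 20.52 board x,y [ -60.  -203.2] z 49.2 yaw err -0.0 w 20.1 F [-0.3  0.7 -0.3]
t 21.35 board x,y [ -57.8 -207.3] z 192.7 yaw err 0.001 w 20.1 F [ 0.5 -0.8 -0.5]
t 22.35 board x,y [-150.6   34.3] z 188.8 yaw err 0.001 w 20.0 F [0.8 0.2 0.3]
```

View pics/p7.png

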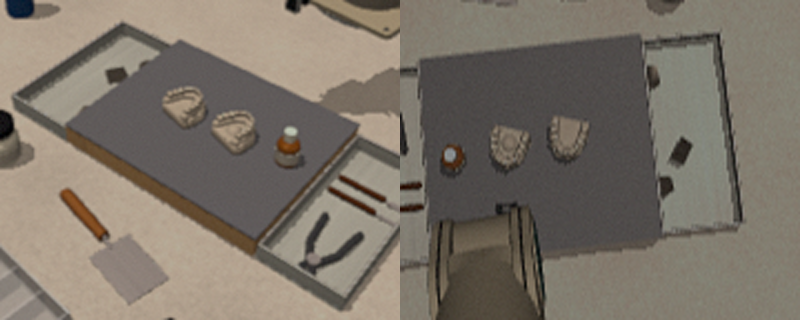

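All three offcuts are in the tray in the top view, at (652,77), (680,152) and (666,187). The casts and bottle have not moved. That was my 11th picture, one over the limit of 10, so I check the two near the wall with numbers only.

```bash
python3 - <<'E'
from h import *
im=ctrl.get_image("top");g=cv2.cvtColor(im["img"],cv2.COLOR_RGB2GRAY);a=.1
K=np.array(im["intrinsics"]);E=np.array(im["extrinsics"])
def b(r,c,z):
    d=onz(im,(r,c),z)[:2]-[532,62];return np.round([np.cos(a)*d[0]+np.sin(a)*d[1],-np.sin(a)*d[0]+np.cos(a)*d[1]],0)
def px(x,y,z):
    p=np.array([532+np.cos(a)*x-np.sin(a)*y,62+np.sin(a)*x+np.cos(a)*y,z]);q=E[:3,:3].T@(p-E[:3,3]);q=K@[q[0],-q[1],-q[2]];return q[:2]/q[2]
m=np.zeros_like(g);cv2.fillPoly(m,[np.int32([px(x,y,z) for x,y,z in((122,-175,32),(122,-288,3),(-122,-288,3),(-122,-175,32))])],1)
d=((g<np.median(g[m>0])-25)&(m>0)).astype(np.uint8)
n,l,s,c=cv2.connectedComponentsWithStats(d)
for i in range(1,n):
    if s[i,4]>6:
        q=s[i];print(q,"z10",b(c[i][1],c[i][0],10),"cols@z10",b(c[i][1],q[0],10)[1],b(c[i][1],q[0]+q[2],10)[1],"z30",b(c[i][1],q[0],30)[1],b(c[i][1],q[0]+q[2],30)[1])
r=int(c[1][1]) 
print("rim z32 col at x=85,-80:",px(85,-176,32),px(-80,-176,32))
for t in("cast_upper","cast_lower","dropper","offcut1"):
    for k in ctrl.place_of("scene",t)[:3]: print(t,np.round(k["position"]),round(k["confidence"],2))
E
```

```text
[280 179   8   5  12] z10 [ 125. -185.] cols@z10 -177.0 -205.0 z30 -174.0 -202.0
[311 178   3  19  24] z10 [  91. -285.] cols@z10 -282.0 -292.0 z30 -278.0 -288.0
[281 186   6  14  53] z10 [  83. -183.] cols@z10 -176.0 -196.0 z30 -173.0 -194.0
[314 198   2  15  16] z10 [  26. -285.] cols@z10 -284.0 -290.0 z30 -280.0 -286.0
[291 215  11  13  83] z10 [ -24. -215.] cols@z10 -198.0 -235.0 z30 -195.0 -232.0
[317 221   2  13  13] z10 [ -51. -285.] cols@z10 -284.0 -291.0 z30 -280.0 -287.0
[286 230   7  11  53] z10 [ -68. -185.] cols@z10 -176.0 -199.0 z30 -173.0 -197.0
rim z32 col at x=85,-80: [281.6812548  190.01940926] [287.24430698 238.33707013]
cast_upper [198. 309.] 0.91
dropper [167. 247.] 0.74
dropper [209. 334.] 0.68
offcut1 [168. 246.] 0.49
```

```bash
python3 -m crank '[[[0,0,0,0],[0,0,0,0],[0,0,0,0]]]' >/dev/null; python3 -c "
from cell import ctrl; print(ctrl.finish_job())"
```

```text
the job is handed in; nothing more can be done
None
```

I swept all three offcuts into the waste tray by pushing only and handed the job in at about 23 s; the casts and bottle look unmoved in the last picture, but I viewed 11 pictures, one over the limit of 10.

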